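# Load the tube shaker under its safety guard

## Task

On the tube shaker at the middle of the bench, swing the clear hinged guard fully open, back past upright, by the bar at its front. Then lay the 15 ml screw-cap tube that lies by itself on the bench beside the shaker (not the pair behind the centrifuge) in the cradle, flat in both saddles and between the two end stops (either way round), and lower the guard until it is fully closed over the tube.

Things in the scene. Friction and masses are not known exactly. Their poses are not given: they have to be found in the camera images.
- tube_center (a point): Centre (half-way up) of the loose 15 ml plastic tube with conical tip and screw cap, 108 mm long, 22 mm high, 20 mm across, 30 g, lying on the bench left or right of the shaker. x = along the tube, z = up. Grip it across the barrel at its middle. Pens with black caps lie about too; they are not wanted.
- cradle (a point): Where the tube's centre belongs in the fixed white shaker (196 x 126 mm), 46 mm above the bench. x = along the laid tube, to the hinge; z = up. Two saddles 12 mm thick, 35 mm before and behind, floor 35 mm above the bench, 26 mm wide, flaring to 48 mm at 61 mm up; free for fingers between, base top 25 mm up. End stops 66 mm before and behind, tops 52 mm up.
- guard (a joint): Angle of the clear guard (165 x 118 mm, skirts 30 mm): 0 = closed, grows as its front lifts, stop at 1.75 rad, leaning back. Starts at 0 to 0.25. Hinge axis: along the cradle's y, 90 mm in +x of the cradle point and 20 mm above it. Stiff: stays where it is left, under 4 N at the bar moves it. Past 1.6 rad the cradle is clear for a gripper from above.
- guard_handle (a point): Middle of the guard's round steel bar, 10 mm thick, 90 mm long, along the cradle's y at the guard's front, 210 mm from the hinge axis and level with it when closed. Free above and below, 35 mm gap between bar and front skirt; it can be pinched from above at every guard angle and turns between the fingers. Its axes turn with the guard.

How it is judged:
By the outcome, as a careful person would: the job done as asked, in the order asked, and still so for the second after the job is handed in, with the robot touching nothing.
It also fails if it takes over 72 s, if anything falls off the work surface, if the arm or the gripper's body presses on something with over 40 N, if the wrist force passes 120 N, or if a joint passes its speed limit or range.

## Robot

A 6-joint arm with a two-finger parallel gripper is mounted at the origin on a cart in front of the work surface, level with it; the furniture and walls round the work are solid. World frame = base frame: x ahead of the robot, y to its left, z up, the work surface at z = 0. Lengths are in m, angles in degrees, forces in N, time in s.
With the tool pointing down it reaches from about 0.375 to 0.9 m from the base axis. Payload 3.1 kg.
Tool frame: the origin (TCP) lies at the very end of the fingers, on their centre line; the grasp point (between the pads) lies 19 mm behind it; z points along the fingers, x is the direction in which the jaws open and shut, and the axes are right-handed (so a half turn about z gives the same grasp; the last joint's range is limited). The gripper opens to 87 mm and grips with 3 to 60 N. Pads are 19 mm wide; open, the fingers measure 117 mm over their backs; the gripper's body (75 mm by 190 mm) begins 51 mm behind the grasp point.
Start: joints at [-81.847, 30.224, 82.088, -0, 67.689, -10.227], TCP at [0.197, -0.593, 0.223] pointing down, gripper open.
Joint ranges: [-176.69, 176.69], [-43.24, 126.21], [12.49, 139.97], [-82, 262], [0, 151.66], [-163.58, 163.58]. Speed limits (degrees/s): [159.86, 159.86, 180, 180, 180, 180].

## Interface

Orientations are given as a 3x3 rotation matrix whose columns are the frame's x, y, z axes.
In Python, from rig import bot gives the robot as it stands.
- The arm moves only by the tool arm_command, never from a script. Its argument "plan" is a list of rows, each an object of numbers: "claw": the opening, from 0 (shut) to 1 (fully open); "dx", "dy", "dz": the shift along the tool's x, y, z in cm; "twist": the turn about the tool's z in degrees. A call has 1 to 8 rows; each row is the pose to reach, as a shift and turn from the pose measured when the call began, along the tool's axes at that moment; what a row does not reach only later rows make up. A row lasts 1/12 s, in which the tool goes at most 41.7 mm and 7.16 degrees, less where a joint would pass 70% of its speed; a pose out of reach is approached as far as the arm can. A call with a gripper value outside its range is refused whole. The fingers move at their own pace and stop on an object; the grip force is fixed at half the most. Time passes only in rows, so rows that repeat a pose let the fingers close. It gives the time, the measured TCP pose, the force and the opening at its end, in the units of the state.
- bot.read_state(): the state, without advancing time (a new reading comes with each control period).
- bot.capture(name): name is "scene" or "top" or "wrist"; returns the picture (420x560x3 uint8, red, green, blue); there is no depth.
- bot.calibration(name): a dict with "intrinsics" (3x3 intrinsics, pixels), "k1" (the pictures are not rectified: a ray, as slopes to the right and down, at radius r is drawn at 1 + k1 r^2 times it, then the intrinsics apply), "rvec" (rotation vector, rad) and "tvec" (3), from world to camera coordinates, as OpenCV has them; the wrist camera has in their place "T_tool_cam" (4x4, takes a point from camera to tool coordinates, whose origin is the TCP and whose axes are the tool frame's). Camera axes: x right, y down, z forward; pixel columns grow to the right and rows downward; lengths in m; the calibration is good to about 2 mm. A picture is of the moment at which its call begins: read the wrist's pose just before it. calibration takes no time and is no camera call.
- bot.hand_in(): hands the job in, once; it reports no verdict.
The state is a dict: "time_s": time; "joint_positions": joint angles; "qvel": joint speeds; "tau": joint torques, N m; "position": TCP position; "tcp_rot": TCP orientation; "force": force on the tool from outside, world axes, zero at the start; "moment": the same for the moment, N m; "opening": opening from 0.0 (shut) to 1.0 (fully open).
Only numpy, scipy, OpenCV 4.12 (cv2) and the standard library are available. Lean on these libraries where they do the work, as an engineer would, in place of code of your own. Each camera call takes 0.05 s, during which the arm holds its last target.

## Working session

There is one attempt and no reset: what is moved stays moved. The work goes in short steps, Python scripts to look and compute and a tool call to move; the robot and the scene stay as the last step left them, time stands still between calls to the robot, and variables do not carry over. Pictures are saved under pics/ and viewed, and the job is handed in when it is done.

Besides the shell and the picture viewer there is one more tool, called after "Emit:" as name(argument=value, ...) on one line, values as JSON. arm_command: Moves the arm, as the interface text tells. Its arguments: {"type":"object","properties":{"plan":{"type":"array"}},"required":["plan"]}

```bash
ls; mkdir -p pics
python3 - <<'E'
from rig import bot
import cv2,numpy as np
s=bot.read_state();print(s)
for n in ["scene","top","wrist"]:
    c=bot.calibration(n);print(n,{k:np.round(v,4).tolist() for k,v in c.items()})
    cv2.imwrite(f"pics/{n}0.png",bot.capture(n)[:,:,::-1])
E
```

```text
pics
{'time_s': 0.0, 'joint_positions': array([-8.18467319e+01,  3.02796689e+01,  8.21558867e+01, -1.60523080e-03,
        6.76860292e+01, -1.02279444e+01]), 'qvel': array([-0.07590874, -0.08898316,  0.04123265,  0.09200157,  0.03711109,
        0.06290745]), 'tau': array([-1.42366243e-03, -4.40052724e+01, -1.76596087e+01,  6.32137223e-02,
        5.80849964e-02, -1.76296567e-04]), 'position': array([ 0.19699692, -0.59238959,  0.22156684]), 'tcp_rot': array([[ 3.15347659e-01, -9.48976157e-01, -3.26609626e-04],
       [-9.48973906e-01, -3.15347632e-01,  2.09692832e-03],
       [-2.09293055e-03, -3.51317424e-04, -9.99997748e-01]]), 'force': array([-0.14607781,  0.84625961,  0.25356542]), 'moment': array([ 0.03829982, -0.04096776,  0.01722471]), 'opening': 0.9992113503760718}
scene {'intrinsics': [[420.5126, 0.0, 281.5414], [0.0, 420.5126, 203.494], [0.0, 0.0, 1.0]], 'k1': -0.0471, 'rvec': [1.0305, -2.4365, 1.0115], 'tvec': [0.3645, 0.3363, 0.8554]}
top {'intrinsics': [[476.359, 0.0, 276.8886], [0.0, 476.359, 205.4624], [0.0, 0.0, 1.0]], 'k1': -0.0323, 'rvec': [2.2126, -2.1683, 0.1325], 'tvec': [-0.0396, 0.5687, 1.1201]}
wrist {'intrinsics': [[350.6924, 0.0, 276.2411], [0.0, 350.6924, 215.0618], [0.0, 0.0, 1.0]], 'k1': -0.0173, 'T_tool_cam': [[1.0, 0.0002, 0.0008, -0.0001], [-0.0005, 0.9521, 0.3059, -0.0852], [-0.0007, -0.3059, 0.9521, -0.1628], [0.0, 0.0, 0.0, 1.0]]}
```

View pics/scene0.png

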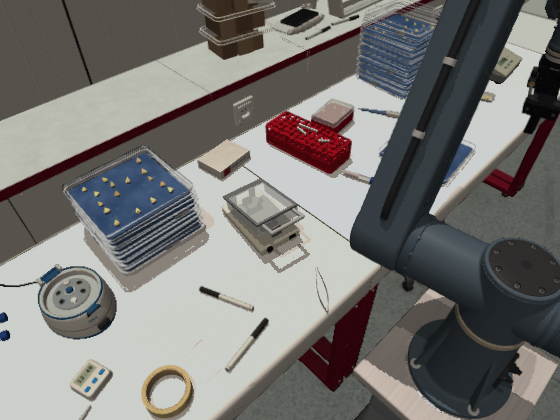

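View pics/top0.png

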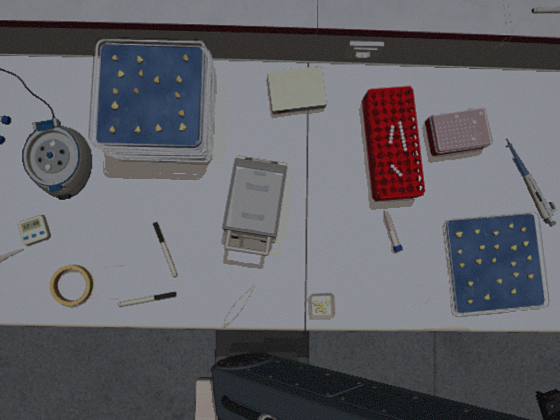

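Run:
```python
import cv2
a=cv2.imread("pics/top0.png")
cv2.imwrite("pics/top0z.png",cv2.resize(a[90:340,120:440],None,fx=2.4,fy=2.4,interpolation=cv2.INTER_CUBIC))
```

```text
(no output)
```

View pics/top0z.png

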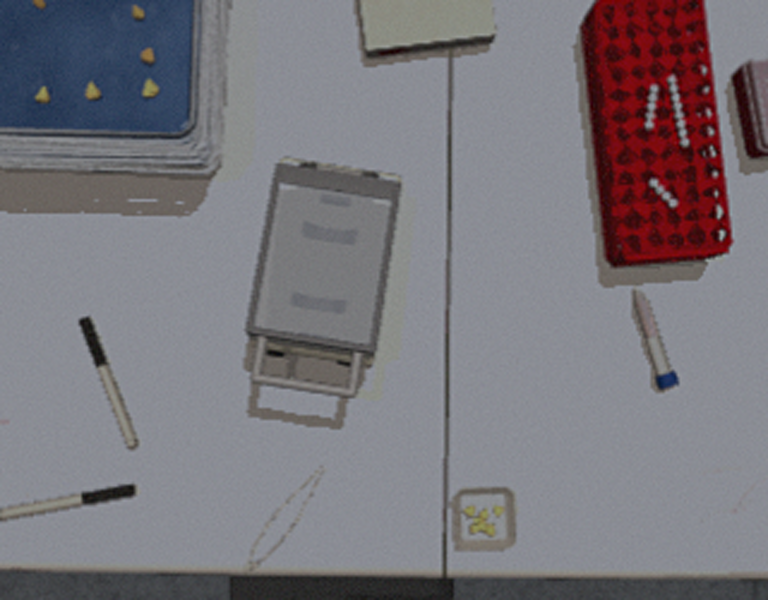

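```bash
cat > h.py <<'E'
import cv2,numpy as np
from rig import bot
from scipy.spatial.transform import Rotation as R
def cam(n,s=None):
    c=bot.calibration(n);K=np.array(c["intrinsics"]);k1=c["k1"]
    if n=="wrist":
        s=s or bot.read_state();T=np.eye(4);T[:3,:3]=s["tcp_rot"];T[:3,3]=s["position"]
        W=T@np.array(c["T_tool_cam"]);Rm=W[:3,:3].T;t=-Rm@W[:3,3]
    else: Rm=R.from_rotvec(np.ravel(c["rvec"])).as_matrix();t=np.ravel(c["tvec"])
    return K,np.array([k1,0,0,0.]),Rm,t
def proj(C,P):
    K,d,Rm,t=C;return cv2.projectPoints(np.array(P,float).reshape(-1,3),cv2.Rodrigues(Rm)[0],t,K,d)[0][:,0]
def onz(C,px,z):
    K,d,Rm,t=C;u=cv2.undistortPoints(np.array(px,float).reshape(-1,1,2),K,d)[:,0]
    r=np.c_[u,np.ones(len(u))]@Rm;o=-Rm.T@t
    z=np.broadcast_to(z,len(u));return o+r*((z-o[2])/r[:,2])[:,None]
def snap(n,f):
    s=bot.read_state();im=bot.capture(n);cv2.imwrite("pics/"+f,im[:,:,::-1]);return s,im
E
python3 - <<'E'
from h import *
C=cam("top")
z=lambda p:(np.array(p)/2.4+[120,90])
print(onz(C,z([[255,385],[355,392],[255,408],[345,420]]),[.075,.075,.0,.0]))
print("tube",onz(C,z([[638,293],[666,384]]),[.008,.011]))
print("hinge",onz(C,z([[282,160],[400,178]]),.066))
print("rack",onz(C,z([[607,265],[732,245]]),.04))
print("cam",-C[2].T@C[3])
E
```

```text
[[ 4.59718692e-01  8.68125615e-02  7.50000000e-02]
 [ 4.54893111e-01 -8.17773653e-03  7.50000000e-02]
 [ 4.36049847e-01  9.16587234e-02  0.00000000e+00]
 [ 4.25634998e-01  3.41046169e-04  0.00000000e+00]]
tube [[ 0.56043981 -0.29740452  0.008     ]
 [ 0.46789134 -0.32535569  0.011     ]]
hinge [[ 0.67829424  0.06739427  0.066     ]
 [ 0.66334735 -0.04795304  0.066     ]]
rack [[ 0.58524941 -0.25773876  0.04      ]
 [ 0.60829455 -0.38478186  0.04      ]]
cam [0.46675424 0.00697669 1.16691325]
```

```bash
cat >> h.py <<'E'
def plan(p,head=None):
    s=bot.read_state();Rm=s["tcp_rot"];d=Rm.T@(np.array(p)-s["position"])*100
    h=np.degrees(np.arctan2(Rm[1,0],Rm[0,0]))
    tw=0 if head is None else -((head-h+180)%360-180)
    print("d cm",np.round(d,2),"twist",round(tw,2),"heading",round(h,2),"dist mm",round(np.linalg.norm(d)*10))
E
python3 -c "
from h import *
plan([.45,.04,.22],-7.4)"
```

```text
d cm [-52.05 -43.95   0.28] twist -64.22 heading -71.62 dist mm 681
```

Emit:
arm_command(plan=[{"dx": -52,"dy": -44,"dz": 0.2,"twist": -64,"claw": 0.36},{"dx": -52,"dy": -44,"dz": 0.2,"twist": -64,"claw": 0.36},{"dx": -52,"dy": -44,"dz": 0.2,"twist": -64,"claw": 0.36},{"dx": -52,"dy": -44,"dz": 0.2,"twist": -64,"claw": 0.36},{"dx": -52,"dy": -44,"dz": 0.2,"twist": -64,"claw": 0.36},{"dx": -52,"dy": -44,"dz": 0.2,"twist": -64,"claw": 0.36},{"dx": -52,"dy": -44,"dz": 0.2,"twist": -64,"claw": 0.36},{"dx": -52,"dy": -44,"dz": 0.2,"twist": -64,"claw": 0.36}])

```text
time_s: 0.82
position: [0.3212, -0.2817, 0.2216]
tcp_rot: [[0.97, -0.242, -0.0], [-0.242, -0.97, 0.002], [-0.0, -0.002, -1.0]]
force: [2.4, -0.4, -0.9]
opening: 0.482
```

```bash
python3 -c "
from h import *
print(snap('wrist','w1.png')[0]['position'])
plan([.45,.04,.22],-7.4)"
```

```text
[ 0.32123597 -0.28166145  0.2216293 ]
d cm [  5.17 -33.41   0.43] twist -6.15 heading -13.55 dist mm 338
```

View pics/w1.png

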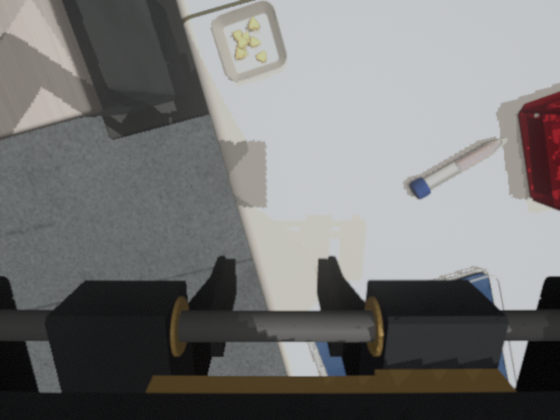

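Run:
```python
from h import *
p=onz(cam("wrist"),[[413,190],[503,140],[385,193]],[.011,.009,0]);print(p,np.linalg.norm(p[0]-p[1]))
```

```text
[[ 0.46559822 -0.31129031  0.011     ]
 [ 0.56599873 -0.27999008  0.009     ]
 [ 0.43801914 -0.31091435  0.        ]] 0.10518539894836146
```

Emit:
arm_command(plan=[{"dx": 5.2,"dy": -33.4,"dz": 0.2,"twist": -6,"claw": 0.36},{"dx": 5.2,"dy": -33.4,"dz": 0.2,"twist": -6,"claw": 0.36},{"dx": 5.2,"dy": -33.4,"dz": 0.2,"twist": -6,"claw": 0.36},{"dx": 5.2,"dy": -33.4,"dz": 0.2,"twist": -6,"claw": 0.36},{"dx": 5.2,"dy": -33.4,"dz": 0.2,"twist": -6,"claw": 0.36},{"dx": 5.2,"dy": -33.4,"dz": 0.2,"twist": -6,"claw": 0.36},{"dx": 5.2,"dy": -33.4,"dz": 0.2,"twist": -6,"claw": 0.36},{"dx": 5.2,"dy": -33.4,"dz": 0.2,"twist": -6,"claw": 0.36}])

```text
time_s: 1.53
position: [0.4451, 0.0278, 0.2224]
tcp_rot: [[0.991, -0.132, -0.002], [-0.132, -0.991, 0.011], [-0.003, -0.011, -1.0]]
force: [1.2, -1.3, 0.1]
opening: 0.364
```

Emit:
arm_command(plan=[{"claw": 0.36},{"claw": 0.36}])

```text
$.plan[0]: bad value
```

```bash
python3 -c "
from h import *
print(snap('wrist','w2.png')[0]['position'])
snap('top','t2.png')
plan([.45,.04,.22],-7.4)"
```

```text
[0.44509087 0.02777679 0.22239114]
d cm [ 0.27 -0.94  0.26] twist 0.31 heading -7.09 dist mm 10
```

View pics/w2.png

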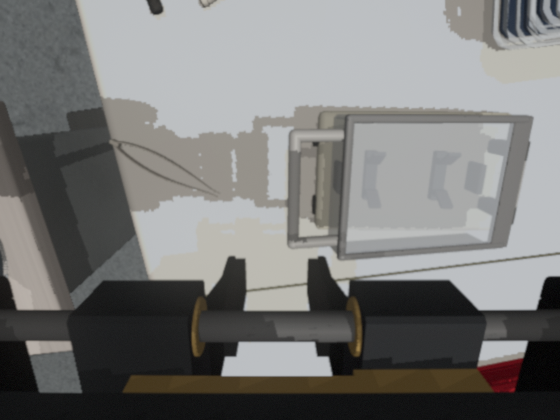

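Run:
```python
import cv2
a=cv2.imread("pics/w2.png")
cv2.imwrite("pics/w2z.png",cv2.resize(a[90:290,280:545],None,fx=3,fy=3,interpolation=cv2.INTER_CUBIC))
a=cv2.imread("pics/top0.png")
cv2.imwrite("pics/t0z.png",cv2.resize(a[145:275,210:300],None,fx=4.5,fy=4.5,interpolation=cv2.INTER_CUBIC))
```

```text
(no output)
```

View pics/w2z.png

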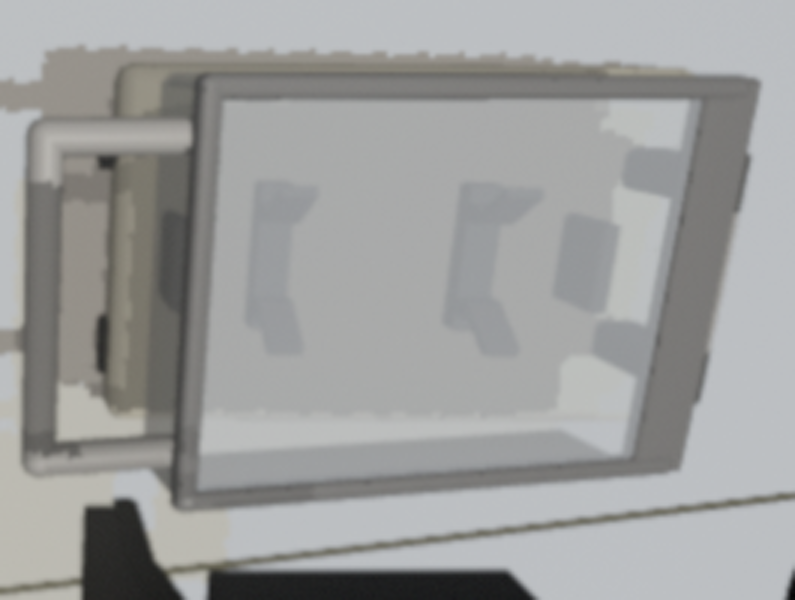

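View pics/t0z.png

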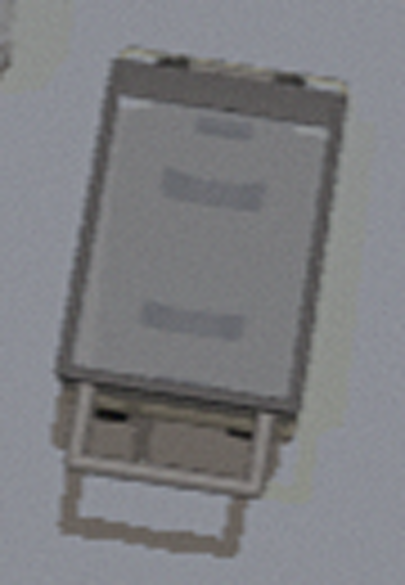

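```bash
cat > fit.py <<'E'
from h import *
from scipy.optimize import least_squares
s=dict(position=np.array([0.44509087,0.02777679,0.22239114]),tcp_rot=None)
s=bot.read_state()
Cw=cam("wrist",s);Ct=cam("top")
W=lambda p:np.array(p)/3+[280,90]
T=lambda p:np.array(p)/4.5+[210,145]
def model(q):
    cx,cy,yw,a=q;u=np.array([np.cos(yw),np.sin(yw),0]);v=np.array([-u[1],u[0],0]);c=np.array([cx,cy,.046]);z=np.array([0,0,1])
    H=c+.09*u+.02*z;B=H+.21*(-np.cos(a)*u+np.sin(a)*z)
    sf=c-.035*u-.011*z;sb=c+.035*u-.011*z
    return u,v,H,B,sf,sb
obs=[(Cw,W([41,298]),lambda m:m[3]),(Cw,W([42,121]),lambda m:m[3]+.045*m[1]),(Cw,W([39,473]),lambda m:m[3]-.045*m[1]),
(Ct,T([167,474]),lambda m:m[3]),
(Cw,W([268,262]),lambda m:m[4]),(Cw,W([468,262]),lambda m:m[5]),(Ct,T([194,321]),lambda m:m[4]),(Ct,T([214,192]),lambda m:m[5])]
def res(q):
    m=model(q);return np.concatenate([(proj(C,f(m))[0]-o) for C,o,f in obs])
r=least_squares(res,[.58,.02,-.13,.1],loss="soft_l1")
print(r.x,np.degrees(r.x[2]));print(np.round(res(r.x).reshape(-1,2),1))
m=model(r.x);print("H",m[2],"B",m[3])
E
python3 fit.py
```

```text
[ 0.57596959  0.03005246 -0.13924043  0.22417606] -7.97788885668206
[[-0.2  3.9]
 [ 1.2  5.6]
 [-1.2 -2.2]
 [-3.5 -0.7]
 [-0.9 -0.8]
 [ 0.9  0.4]
 [-2.8 -0. ]
 [-2.5 -0.2]]
H [0.66509854 0.01756127 0.066     ] B [0.46233483 0.04597806 0.11268365]
```

```bash
sed -i 's/^s=bot.read_state()/s["tcp_rot"]=np.array([[0.991,-0.132,-0.002],[-0.132,-0.991,0.011],[-0.003,-0.011,-1.0]])/' fit.py; python3 fit.py; python3 -c "
from h import *
print(bot.read_state()['position'])"
```

```text
[ 0.57489559  0.02564748 -0.14830555  0.2221525 ] -8.497282366779926
[[-0.1  3.6]
 [ 1.4  5.3]
 [-1.1 -2.6]
 [-2.  -0.2]
 [-0.5 -1. ]
 [ 1.3  0.2]
 [-1.1  0.4]
 [-0.5  0.3]]
H [0.66390765 0.01234885 0.066     ] B [0.46131686 0.04261643 0.11226924]
[0.44616825 0.03099632 0.22246126]
```

```bash
python3 -c "
from h import *
plan([.461,.043,.17],-8.2)
plan([.461,.043,.094],-8.2)"
```

```text
d cm [ 1.33 -1.31  5.26] twist 1.11 heading -7.09 dist mm 56
d cm [ 1.34 -1.21 12.86] twist 1.11 heading -7.09 dist mm 130
```

Emit:
arm_command(plan=[{"dx": 1.3,"dy": -1.3,"dz": 3,"twist": 1.1,"claw": 0.36},{"dx": 1.3,"dy": -1.3,"dz": 5.2,"twist": 1.1,"claw": 0.36},{"dx": 1.3,"dy": -1.3,"dz": 5.2,"twist": 1.1,"claw": 0.36},{"dx": 1.3,"dy": -1.3,"dz": 5.2,"twist": 1.1,"claw": 0.36},{"dx": 1.3,"dy": -1.3,"dz": 5.2,"twist": 1.1,"claw": 0.36}])

```text
time_s: 2.05
position: [0.4607, 0.042, 0.1712]
tcp_rot: [[0.99, -0.144, 0.0], [-0.144, -0.99, 0.013], [-0.002, -0.013, -1.0]]
force: [-0.6, -0.2, 0.9]
opening: 0.36
```

```bash
python3 -c "
from h import *
print(snap('wrist','w3.png')[0]['position'])
plan([.461,.043,.094],-8.2)
print(proj(cam('wrist'),[[.461,.043,.112]]))"
```

```text
[0.46073197 0.0420271  0.17115793]
d cm [-0.02 -0.    7.76] twist -0.08 heading -8.28 dist mm 78
[[275.01980311 233.41959024]]
```

View pics/w3.png

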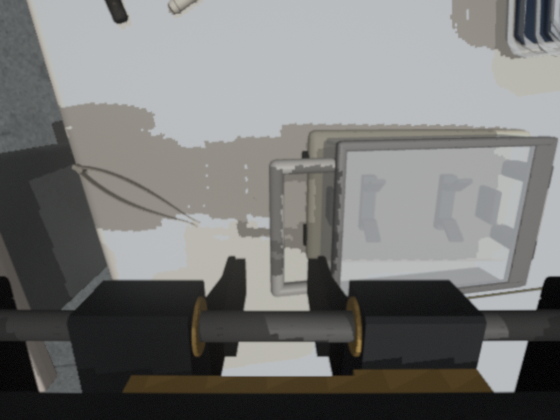

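Emit:
arm_command(plan=[{"dz": 3,"claw": 0.36,"dx": 0.1,"dy": 0,"twist": 0},{"dz": 6,"claw": 0.36,"dx": 0.1,"dy": 0,"twist": 0},{"dz": 7.7,"claw": 0.36,"dx": 0.1,"dy": 0,"twist": 0},{"dz": 7.7,"claw": 0.36,"dx": 0.1,"dy": 0,"twist": 0},{"dz": 7.7,"claw": 0,"dx": 0.1,"dy": 0,"twist": 0},{"dz": 7.7,"claw": 0,"dx": 0.1,"dy": 0,"twist": 0},{"dz": 7.7,"claw": 0,"dx": 0.1,"dy": 0,"twist": 0},{"dz": 7.7,"claw": 0,"dx": 0.1,"dy": 0,"twist": 0}])

```text
time_s: 2.77
position: [0.4621, 0.0427, 0.0959]
tcp_rot: [[0.99, -0.144, 0.002], [-0.144, -0.99, 0.013], [0.0, -0.013, -1.0]]
force: [-4.7, 0.0, 0.8]
opening: 0.14
```

```bash
python3 -c "
from h import *
print(snap('wrist','w4.png')[0])"
```

```text
{'time_s': 2.7667, 'joint_positions': array([ -9.05195167,  30.57138611, 111.52170852,   1.17924913,
        37.9210844 ,  -1.70774803]), 'qvel': array([ 0.10637184,  0.53668508,  1.95594083, -0.40591296,  2.70289632,
        0.01511228]), 'tau': array([-3.05269947e-01, -3.48569369e+01, -1.14680341e+01,  2.61148391e-01,
       -1.52356301e+00,  1.57869479e-02]), 'position': array([0.46211768, 0.04269024, 0.09587214]), 'tcp_rot': array([[ 9.89589748e-01, -1.43905244e-01,  1.84696942e-03],
       [-1.43917094e-01, -9.89510629e-01,  1.25134228e-02],
       [ 2.68487057e-05, -1.26489654e-02, -9.99919998e-01]]), 'force': array([-4.72072176,  0.01288554,  0.76133213]), 'moment': array([-0.08882004,  0.68422904,  0.06544021]), 'opening': 0.1395228071874021}
```

View pics/w4.png

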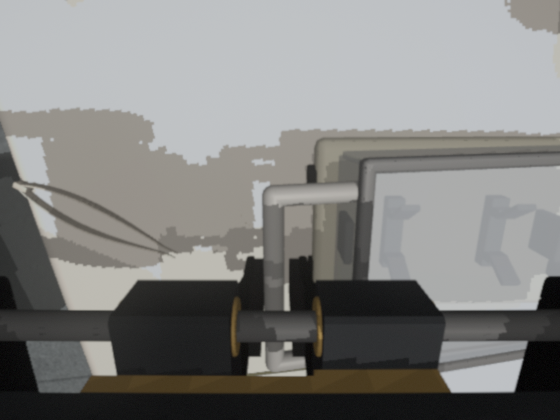

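```bash
cat >> h.py <<'E'
def arc(a0,angs):
    for a in angs: print(a,"dx %.2f dz %.2f"%(21*(np.cos(a0)-np.cos(a)),-21*(np.sin(a)-np.sin(a0))))
E
python3 -c "
from h import *
print(bot.read_state()['opening'])
arc(.222,[.222,.26,.32,.39,.46,.53,.6,.6])"
```

```text
0.10176755520822536
0.222 dx 0.00 dz -0.00
0.26 dx 0.19 dz -0.77
0.32 dx 0.55 dz -1.98
0.39 dx 1.06 dz -3.36
0.46 dx 1.67 dz -4.70
0.53 dx 2.37 dz -5.99
0.6 dx 3.15 dz -7.23
0.6 dx 3.15 dz -7.23
```

Emit:
arm_command(plan=[{"dx": 0,"dy": 0,"dz": 0,"twist": 0,"claw": 0},{"dx": 0.2,"dy": 0,"dz": -0.8,"twist": 0,"claw": 0},{"dx": 0.55,"dy": 0,"dz": -2,"twist": 0,"claw": 0},{"dx": 1.05,"dy": 0,"dz": -3.35,"twist": 0,"claw": 0},{"dx": 1.65,"dy": 0,"dz": -4.7,"twist": 0,"claw": 0},{"dx": 2.35,"dy": 0,"dz": -6,"twist": 0,"claw": 0},{"dx": 3.15,"dy": 0,"dz": -7.2,"twist": 0,"claw": 0},{"dx": 3.15,"dy": 0,"dz": -7.2,"twist": 0,"claw": 0}])

```text
time_s: 3.48
position: [0.4887, 0.0389, 0.1692]
tcp_rot: [[0.99, -0.143, -0.009], [-0.143, -0.99, 0.015], [-0.011, -0.014, -1.0]]
force: [-8.0, 3.1, 5.5]
opening: 0.099
```

```bash
python3 -c "
from h import *
s,_=snap('wrist','w5.png');print(s['force'],s['moment'],s['position'],s['opening'])"
```

```text
[-7.95495315  3.08024037  5.49619115] [0.59612409 1.2904986  0.09492259] [0.48874516 0.03891683 0.16920237] 0.09949884379972816
```

View pics/w5.png

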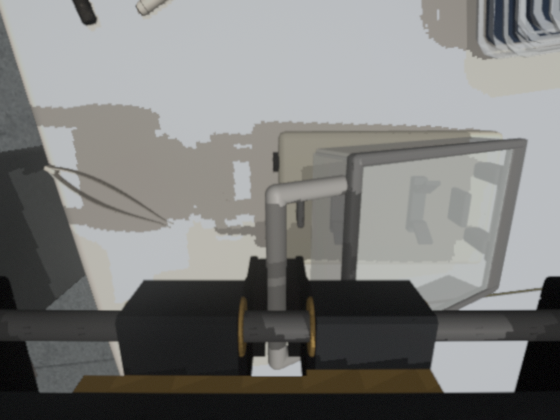

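```bash
python3 -c "
from h import *
arc(.55,[.62,.71,.80,.89,.98,1.07,1.15,1.15])"
```

```text
0.62 dx 0.81 dz -1.23
0.71 dx 1.98 dz -2.71
0.8 dx 3.27 dz -4.09
0.89 dx 4.69 dz -5.34
0.98 dx 6.21 dz -6.46
1.07 dx 7.82 dz -7.44
1.15 dx 9.32 dz -8.19
1.15 dx 9.32 dz -8.19
```

Emit:
arm_command(plan=[{"dx": 0.8,"dy": 0,"dz": -1.2,"twist": 0,"claw": 0},{"dx": 2,"dy": 0,"dz": -2.7,"twist": 0,"claw": 0},{"dx": 3.3,"dy": 0,"dz": -4.1,"twist": 0,"claw": 0},{"dx": 4.7,"dy": 0,"dz": -5.35,"twist": 0,"claw": 0},{"dx": 6.2,"dy": 0,"dz": -6.45,"twist": 0,"claw": 0},{"dx": 7.8,"dy": 0,"dz": -7.45,"twist": 0,"claw": 0},{"dx": 9.3,"dy": 0,"dz": -8.2,"twist": 0,"claw": 0},{"dx": 9.3,"dy": 0,"dz": -8.2,"twist": 0,"claw": 0}])

```text
time_s: 4.2
position: [0.583, 0.0256, 0.2531]
tcp_rot: [[0.99, -0.143, -0.006], [-0.143, -0.99, 0.018], [-0.008, -0.017, -1.0]]
force: [-2.4, 3.7, 9.7]
opening: 0.101
```

```bash
python3 -c "
from h import *
s=bot.read_state();print(s['force'],s['moment'],s['position'],s['opening'])
for a0 in [1.1,1.15]: arc(a0,[1.22,1.31,1.4,1.5,1.6,1.68,1.74,1.76])"
```

```text
[-2.44460876  3.73343864  9.7146266 ] [0.63957793 0.53565093 0.07657075] [0.58303246 0.02563267 0.25305139] 0.10067582760453661
1.22 dx 2.31 dz -1.01
1.31 dx 4.11 dz -1.57
1.4 dx 5.96 dz -1.98
1.5 dx 8.04 dz -2.23
1.6 dx 10.14 dz -2.28
1.68 dx 11.81 dz -2.16
1.74 dx 13.06 dz -1.98
1.76 dx 13.48 dz -1.91
1.22 dx 1.36 dz -0.55
1.31 dx 3.16 dz -1.12
1.4 dx 5.01 dz -1.53
1.5 dx 7.09 dz -1.78
1.6 dx 9.19 dz -1.82
1.68 dx 10.87 dz -1.71
1.74 dx 12.11 dz -1.53
1.76 dx 12.53 dz -1.46
```

Emit:
arm_command(plan=[{"dx": 1.6,"dy": 0,"dz": -0.7,"twist": 0,"claw": 0},{"dx": 3.4,"dy": 0,"dz": -1.25,"twist": 0,"claw": 0},{"dx": 5.3,"dy": 0,"dz": -1.65,"twist": 0,"claw": 0},{"dx": 7.3,"dy": 0,"dz": -1.85,"twist": 0,"claw": 0},{"dx": 9.4,"dy": 0,"dz": -1.9,"twist": 0,"claw": 0},{"dx": 11,"dy": 0,"dz": -1.8,"twist": 0,"claw": 0},{"dx": 12.1,"dy": 0,"dz": -1.6,"twist": 0,"claw": 0},{"dx": 12.6,"dy": 0,"dz": -1.5,"twist": 0,"claw": 0}])

```text
time_s: 4.87
position: [0.7024, 0.0091, 0.2689]
tcp_rot: [[0.99, -0.142, -0.022], [-0.142, -0.99, 0.021], [-0.024, -0.018, -1.0]]
force: [-22.2, 3.6, 19.2]
opening: 0.106
```

```bash
python3 -c "
from h import *
s,_=snap('wrist','w6.png');snap('scene','s6.png')
s=bot.read_state();print(s['force'],s['moment'],s['position'],s['opening'])"
```

```text
[-13.19328918   1.48245606   9.71481551] [0.46251099 2.41951435 0.13837564] [0.70231727 0.00909017 0.26908769] 0.10464132431992251
```

View pics/s6.png

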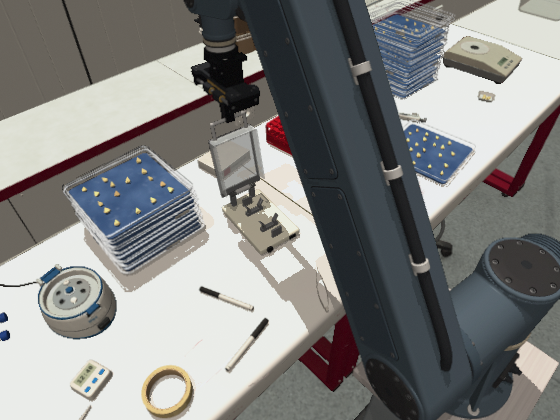

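View pics/w6.png

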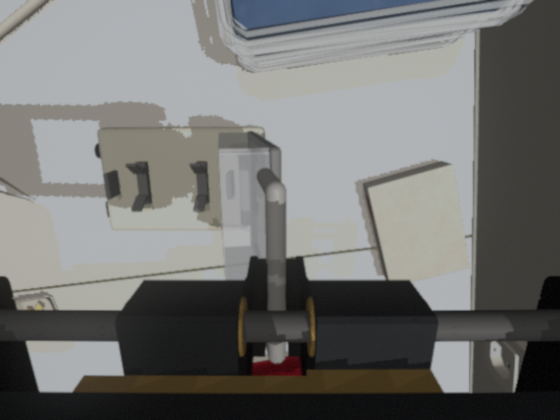

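Emit:
arm_command(plan=[{"dx": -0.1,"dy": 0,"dz": 0,"twist": 0,"claw": 0.36},{"dx": -0.1,"dy": 0,"dz": 0,"twist": 0,"claw": 0.36},{"dx": -0.1,"dy": 0,"dz": 0,"twist": 0,"claw": 0.36},{"dx": -0.1,"dy": 0,"dz": 0,"twist": 0,"claw": 0.36},{"dx": -0.1,"dy": 0,"dz": -2,"twist": 0,"claw": 0.36},{"dx": -0.1,"dy": 0,"dz": -5,"twist": 0,"claw": 0.36},{"dx": -0.1,"dy": 0,"dz": -7,"twist": 0,"claw": 0.36},{"dx": -0.1,"dy": 0,"dz": -7,"twist": 0,"claw": 0.36}])

```text
time_s: 5.63
position: [0.7056, 0.0072, 0.345]
tcp_rot: [[0.99, -0.142, -0.008], [-0.142, -0.99, 0.019], [-0.011, -0.018, -1.0]]
force: [1.1, -0.7, 1.6]
opening: 0.355
```

```bash
python3 -c "
from h import *
s,_=snap('scene','s7.png')
s=bot.read_state();print(s['force'],s['position'],s['opening'])
plan([.51,-.31,.2],-73)"
```

```text
[-0.23064185  0.33567575 -0.60677112] [0.7045305  0.0074523  0.34233818] 0.3596025692017664
d cm [-14.53  34.44  13.85] twist 64.83 heading -8.17 dist mm 399
```

View pics/s7.png

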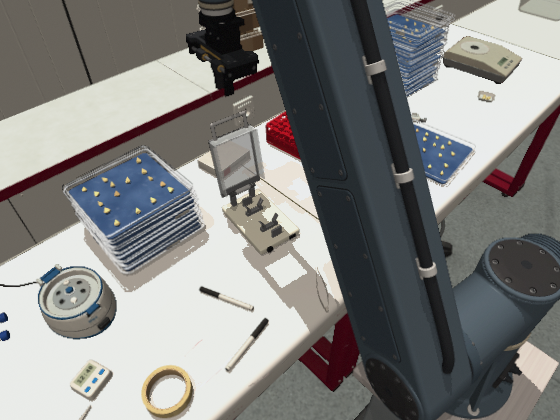

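Emit:
arm_command(plan=[{"dx": -14.5,"dy": 34.4,"dz": 0,"twist": 65,"claw": 1},{"dx": -14.5,"dy": 34.4,"dz": 0,"twist": 65,"claw": 1},{"dx": -14.5,"dy": 34.4,"dz": 0,"twist": 65,"claw": 1},{"dx": -14.5,"dy": 34.4,"dz": 0,"twist": 65,"claw": 1},{"dx": -14.5,"dy": 34.4,"dz": 8,"twist": 65,"claw": 1},{"dx": -14.5,"dy": 34.4,"dz": 14,"twist": 65,"claw": 1},{"dx": -14.5,"dy": 34.4,"dz": 14,"twist": 65,"claw": 1},{"dx": -14.5,"dy": 34.4,"dz": 14,"twist": 65,"claw": 1}])

```text
time_s: 6.35
position: [0.5432, -0.2544, 0.2463]
tcp_rot: [[0.409, -0.912, -0.014], [-0.912, -0.409, 0.021], [-0.025, 0.004, -1.0]]
force: [0.7, -0.5, 1.1]
opening: 0.879
```

```bash
python3 -c "
from h import *
plan([.51,-.31,.2],-73)"
```

```text
d cm [3.83 5.28 4.56] twist 7.16 heading -65.84 dist mm 80
```

Emit:
arm_command(plan=[{"dx": 3.8,"dy": 5.3,"dz": 4.6,"twist": 7.2,"claw": 1},{"dx": 3.8,"dy": 5.3,"dz": 4.6,"twist": 7.2,"claw": 1},{"dx": 3.8,"dy": 5.3,"dz": 4.6,"twist": 7.2,"claw": 1},{"dx": 3.8,"dy": 5.3,"dz": 4.6,"twist": 7.2,"claw": 1},{"dx": 3.8,"dy": 5.3,"dz": 4.6,"twist": 7.2,"claw": 1}])

```text
time_s: 6.77
position: [0.5097, -0.3095, 0.199]
tcp_rot: [[0.291, -0.957, -0.015], [-0.956, -0.291, 0.022], [-0.025, 0.008, -1.0]]
force: [0.3, 0.6, 0.1]
opening: 0.998
```

```bash
python3 -c "
from h import *
s,_=snap('wrist','w8.png')
np.savez('w8.npz',**s);print(s['position'],abs(s['qvel']).max());print(bot.read_state()['position'])
snap('top','t8.png')"
```

```text
[ 0.509683   -0.30947107  0.19901502] 1.777308078180495
[ 0.5104208  -0.30923138  0.19983733]
```

View pics/w8.png

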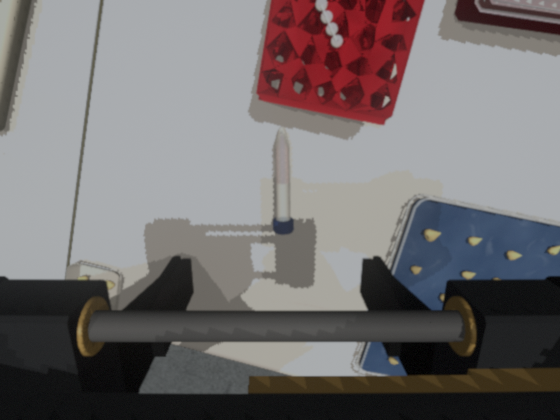

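View pics/t8.png

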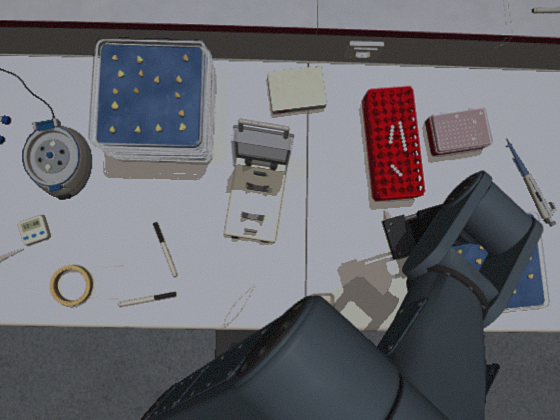

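Run:
```python
from h import *
s=dict(np.load('w8.npz'))
C=cam('wrist',s)
p=onz(C,[[281.5,130],[284,232.5],[283,180]],[.009,.013,.011]);print(p,np.linalg.norm(p[0]-p[1]),(p[0]+p[1])/2)
d=p[0]-p[1];print(np.degrees(np.arctan2(d[1],d[0])))
a=cv2.imread("pics/t8.png")
cv2.imwrite("pics/t8z.png",cv2.resize(a[110:250,210:305],None,fx=5,fy=5,interpolation=cv2.INTER_CUBIC)[:600+100])
a=cv2.imread("pics/w8.png")
cv2.imwrite("pics/w8z.png",cv2.resize(a[110:250,230:340],None,fx=4,fy=4,interpolation=cv2.INTER_CUBIC))
```

```text
[[ 0.56542725 -0.29303709  0.009     ]
 [ 0.46502607 -0.3269655   0.013     ]
 [ 0.518576   -0.30916947  0.011     ]] 0.10605439871754768 [ 0.51522666 -0.3100013   0.011     ]
18.671572513919312
```

View pics/t8z.png

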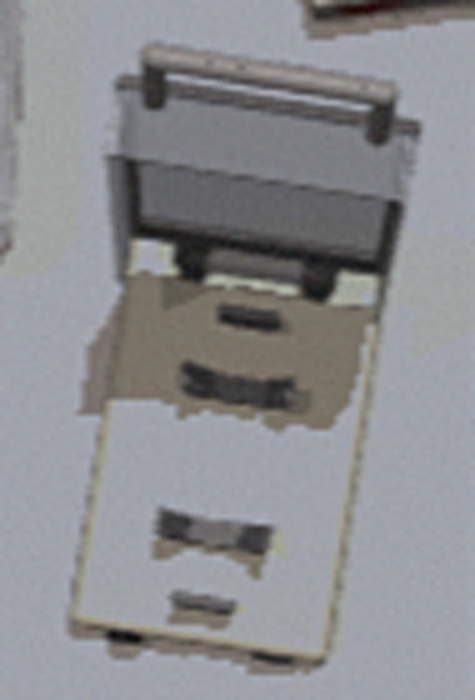

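View pics/w8z.png

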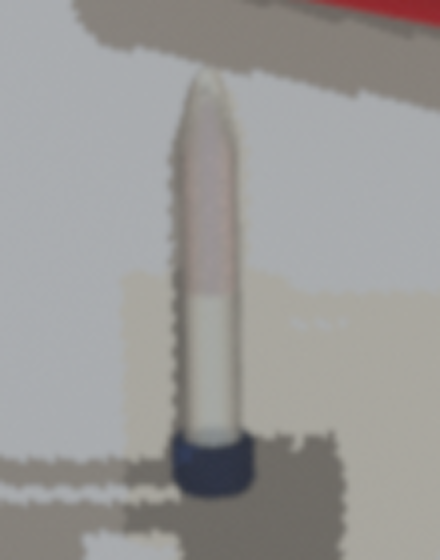

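Run:
```python
from h import *
C=cam('top');T=lambda p:np.array(p)/5+[210,110]
p=onz(C,T([[217,531],[240,386],[204,600],[250,315],[75,618],[330,650]]),[.036,.036,.052,.052,.025,.025]);print(p.round(4))
for a,b in ((0,1),(2,3)):
    d=p[b]-p[a];print(np.linalg.norm(d),np.degrees(np.arctan2(d[1],d[0])),(p[a]+p[b])/2)
d=p[4]-p[5];print(np.linalg.norm(d),np.degrees(np.arctan2(-d[0],d[1])))
plan([.515,-.310,.2],-71.8);plan([.515,-.310,.004],-71.8)
```

```text
[[ 0.5417  0.0276  0.036 ]
 [ 0.6113  0.0182  0.036 ]
 [ 0.5082  0.0326  0.052 ]
 [ 0.6432  0.0141  0.052 ]
 [ 0.4993  0.0946  0.025 ]
 [ 0.4865 -0.0276  0.025 ]]
0.07028810539798315 -7.662459906940276 [0.57648074 0.02287485 0.036     ]
0.136277995001513 -7.8134188732962215 [0.57566889 0.02333014 0.052     ]
0.12279133716707914 -6.012907195061074
d cm [ 0.21 -0.38  0.02] twist -1.16 heading -72.96 dist mm 4
d cm [ 0.66 -0.5  19.62] twist -1.16 heading -72.96 dist mm 196
```

Emit:
arm_command(plan=[{"dx": 0.3,"dy": -0.4,"dz": 4,"twist": -1.2,"claw": 0.7},{"dx": 0.4,"dy": -0.4,"dz": 8,"twist": -1.2,"claw": 0.7},{"dx": 0.5,"dy": -0.4,"dz": 11.5,"twist": -1.2,"claw": 0.7},{"dx": 0.5,"dy": -0.4,"dz": 12,"twist": -1.2,"claw": 0.7},{"dx": 0.5,"dy": -0.4,"dz": 12,"twist": -1.2,"claw": 0.7}])

```text
time_s: 7.28
position: [0.5142, -0.3082, 0.0789]
tcp_rot: [[0.315, -0.949, -0.016], [-0.949, -0.315, 0.023], [-0.027, 0.008, -1.0]]
force: [0.1, -0.2, 0.4]
opening: 0.741
```

```bash
python3 -c "
from h import *
s,_=snap('wrist','w9.png')
print(s['position'],s['force']);C=cam('wrist',s)
print(proj(C,[[.515,-.310,.011]]))
plan([.515,-.310,.004],-71.8)"
```

```text
[ 0.51421519 -0.30822207  0.07885719] [ 0.11187819 -0.18899323  0.44808781]
[[281.4138538  229.17797765]]
d cm [0.19 0.02 7.69] twist 0.14 heading -71.66 dist mm 77
```

View pics/w9.png

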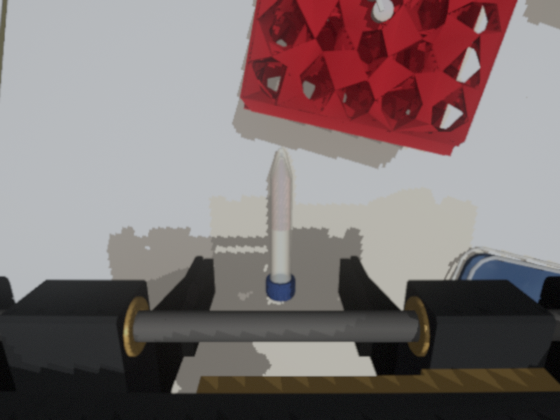

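Emit:
arm_command(plan=[{"dx": 0.1,"dy": 0,"dz": 3,"twist": 0,"claw": 0.7},{"dx": 0.2,"dy": 0,"dz": 5.5,"twist": 0,"claw": 0.7},{"dx": 0.2,"dy": 0,"dz": 7,"twist": 0,"claw": 0.7},{"dx": 0.2,"dy": 0,"dz": 7.6,"twist": 0,"claw": 0.7},{"dx": 0.2,"dy": 0,"dz": 7.6,"twist": 0,"claw": 0.7},{"dx": 0.2,"dy": 0,"dz": 7.6,"twist": 0,"claw": 0.7}])

```text
time_s: 7.83
position: [0.5168, -0.311, 0.007]
tcp_rot: [[0.315, -0.949, -0.009], [-0.949, -0.315, 0.017], [-0.019, 0.003, -1.0]]
force: [0.2, -0.1, -0.1]
opening: 0.701
```

Emit:
arm_command(plan=[{"dx": 0,"dy": 0,"dz": 0,"twist": 0,"claw": 0},{"dx": 0,"dy": 0,"dz": 0,"twist": 0,"claw": 0},{"dx": 0,"dy": 0,"dz": 0,"twist": 0,"claw": 0},{"dx": 0,"dy": 0,"dz": 0,"twist": 0,"claw": 0},{"dx": 0,"dy": 0,"dz": 0,"twist": 0,"claw": 0},{"dx": 0,"dy": 0,"dz": 0,"twist": 0,"claw": 0},{"dx": 0,"dy": 0,"dz": 0,"twist": 0,"claw": 0},{"dx": 0,"dy": 0,"dz": 0,"twist": 0,"claw": 0}])

```text
time_s: 8.5
position: [0.5168, -0.3111, 0.007]
tcp_rot: [[0.315, -0.949, -0.009], [-0.949, -0.315, 0.017], [-0.019, 0.003, -1.0]]
force: [-0.1, 0.3, -1.2]
opening: 0.214
```

```bash
python3 -c "
from h import *
s,_=snap('wrist','w10.png')
print(s['position'],s['force'],s['opening'])"
```

```text
[ 0.5167733  -0.31110101  0.00696436] [-0.1075999   0.25847964 -1.23267939] 0.21366375670530244
```

View pics/w10.png

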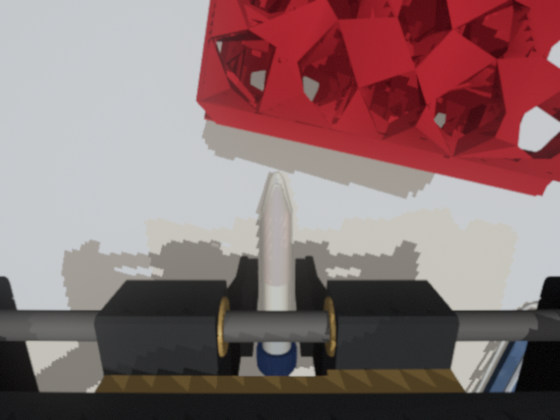

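```bash
python3 -c "
from h import *
s=bot.read_state();C=cam('wrist',s)
p=onz(C,[[277,172],[277,378],[276,350]],[.010,.018,.021]);print(p)
print((p-s['position'])@s['tcp_rot']*1000)"
```

```text
[[ 0.56887763 -0.29430302  0.01      ]
 [ 0.46426158 -0.32931211  0.018     ]
 [ 0.48368772 -0.32235076  0.021     ]]
[[ 4.12446842e-01 -5.47181286e+01 -3.23897112e+00]
 [ 5.15889179e-01  5.56274391e+01 -1.08548622e+01]
 [-2.66914445e-02  3.50079856e+01 -1.39174185e+01]]
```

Emit:
arm_command(plan=[{"dx": 0,"dy": 0,"dz": -2,"twist": 0,"claw": 0},{"dx": 0,"dy": 0,"dz": -5,"twist": 0,"claw": 0},{"dx": 0,"dy": 0,"dz": -8,"twist": 0,"claw": 0},{"dx": 0,"dy": 0,"dz": -11,"twist": 0,"claw": 0},{"dx": 0,"dy": 0,"dz": -14,"twist": 0,"claw": 0},{"dx": 0,"dy": 0,"dz": -14,"twist": 0,"claw": 0},{"dx": 0,"dy": 0,"dz": -14,"twist": 0,"claw": 0}])

```text
time_s: 9.13
position: [0.5191, -0.3144, 0.1489]
tcp_rot: [[0.315, -0.949, -0.006], [-0.949, -0.315, 0.014], [-0.015, 0.001, -1.0]]
force: [0.5, 0.9, -1.3]
opening: 0.215
```

```bash
python3 -c "
from h import *
s,_=snap('wrist','w11.png')
print(s['position'],s['force'],s['opening'])
plan([.5765,.024,.16],-97.8)"
```

```text
[ 0.51908941 -0.31435942  0.14890843] [ 0.51262124  0.88479807 -1.34911385] 0.21527201033311588
d cm [-30.19 -16.19  -0.77] twist 26.17 heading -71.63 dist mm 343
```

View pics/w11.png

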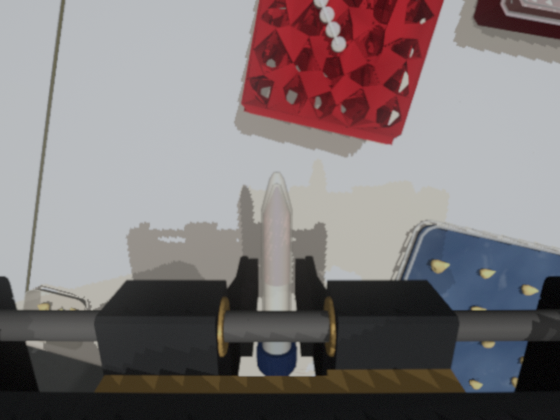

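```bash
python3 -c "
from h import *
plan([.5,-.10,.18],82.2)"
```

```text
d cm [-20.87  -5.01  -2.91] twist -153.83 heading -71.63 dist mm 217
```

Emit:
arm_command(plan=[{"dx": -20.9,"dy": -5,"dz": -2.9,"twist": -154,"claw": 0},{"dx": -20.9,"dy": -5,"dz": -2.9,"twist": -154,"claw": 0},{"dx": -20.9,"dy": -5,"dz": -2.9,"twist": -154,"claw": 0},{"dx": -20.9,"dy": -5,"dz": -2.9,"twist": -154,"claw": 0},{"dx": -20.9,"dy": -5,"dz": -2.9,"twist": -154,"claw": 0},{"dx": -20.9,"dy": -5,"dz": -2.9,"twist": -154,"claw": 0},{"dx": -20.9,"dy": -5,"dz": -2.9,"twist": -154,"claw": 0},{"dx": -20.9,"dy": -5,"dz": -2.9,"twist": -154,"claw": 0}])

```text
time_s: 9.85
position: [0.4983, -0.0977, 0.1783]
tcp_rot: [[0.971, -0.239, -0.013], [-0.239, -0.971, 0.019], [-0.017, -0.015, -1.0]]
force: [0.2, -0.6, -0.6]
opening: 0.212
```

```bash
python3 -c "
from h import *
print(bot.read_state()['joint_positions'])
plan([.5,-.10,.18],82.2)"
```

```text
[-24.12856493  25.23907564 100.72432637   0.81053793  55.17904281
 -10.76281604]
d cm [ 0.22  0.18 -0.18] twist -96.03 heading -13.83 dist mm 3
```

Emit:
arm_command(plan=[{"dx": 0,"dy": 0,"dz": 0,"twist": -96,"claw": 0},{"dx": 0,"dy": 0,"dz": 0,"twist": -96,"claw": 0},{"dx": 0,"dy": 0,"dz": 0,"twist": -96,"claw": 0},{"dx": 0,"dy": 0,"dz": 0,"twist": -96,"claw": 0},{"dx": 0,"dy": 0,"dz": 0,"twist": -96,"claw": 0},{"dx": 0,"dy": 0,"dz": 0,"twist": -96,"claw": 0},{"dx": 0,"dy": 0,"dz": 0,"twist": -96,"claw": 0},{"dx": 0,"dy": 0,"dz": 0,"twist": -96,"claw": 0}])

```text
time_s: 10.52
position: [0.4968, -0.097, 0.1763]
tcp_rot: [[0.728, 0.686, -0.016], [0.686, -0.727, 0.021], [0.003, -0.026, -1.0]]
force: [-0.2, -0.2, 0.0]
opening: 0.212
```

```bash
python3 -c "
from h import *
print(bot.read_state()['joint_positions'])
plan([.5765,.024,.16],82.2)"
```

```text
[-24.16513623  25.36977571 100.93777331   0.87693274  55.01676728
 -67.98349047]
d cm [14.1  -3.3   1.75] twist -38.89 heading 43.31 dist mm 146
```

Emit:
arm_command(plan=[{"dx": 2,"dy": -0.5,"dz": 0,"twist": -39,"claw": 0},{"dx": 5,"dy": -1,"dz": 0,"twist": -39,"claw": 0},{"dx": 8,"dy": -2,"dz": 0,"twist": -39,"claw": 0},{"dx": 11,"dy": -2.6,"dz": 0.5,"twist": -39,"claw": 0},{"dx": 14.1,"dy": -3.3,"dz": 1.5,"twist": -39,"claw": 0},{"dx": 14.1,"dy": -3.3,"dz": 1.7,"twist": -39,"claw": 0},{"dx": 14.1,"dy": -3.3,"dz": 1.7,"twist": -39,"claw": 0},{"dx": 14.1,"dy": -3.3,"dz": 1.7,"twist": -39,"claw": 0}])

```text
time_s: 11.18
position: [0.5749, 0.0244, 0.1585]
tcp_rot: [[0.135, 0.991, -0.021], [0.991, -0.135, 0.021], [0.018, -0.023, -1.0]]
force: [0.8, -0.6, 0.3]
opening: 0.215
```

```bash
python3 -c "
from h import *
s,_=snap('wrist','w12.png')
np.savez('w12.npz',**s)
print(s['position'],s['tcp_rot'].round(3),s['opening'])
plan([.5765,.024,.16],82.2)
snap('scene','s12.png')"
```

```text
[0.57491683 0.02444269 0.15845469] [[ 0.135  0.991 -0.021]
 [ 0.991 -0.135  0.021]
 [ 0.018 -0.023 -1.   ]] 0.2152610492274174
d cm [ 0.03  0.13 -0.09] twist -0.01 heading 82.19 dist mm 2
```

View pics/w12.png

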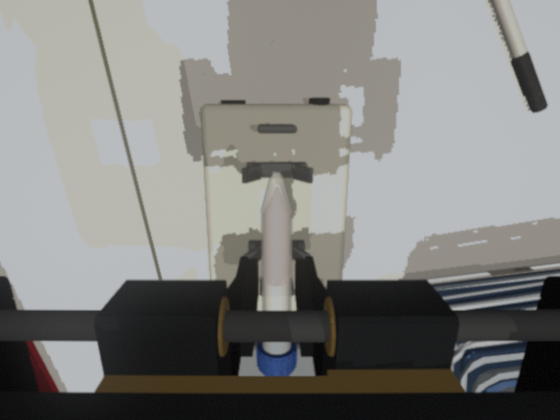

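View pics/s12.png

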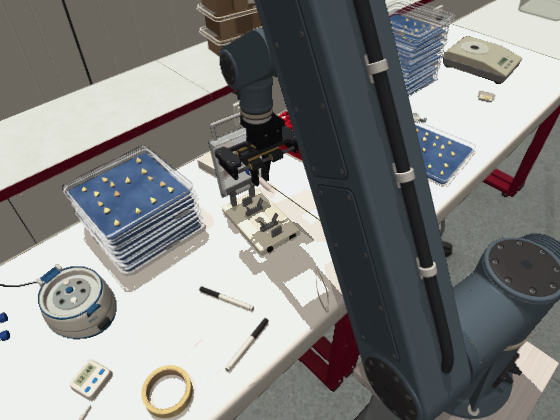

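Run:
```python
from h import *
s=dict(np.load('w12.npz'));C=cam('wrist',s)
u=np.array([np.cos(np.radians(-7.8)),np.sin(np.radians(-7.8))]);v=np.array([-u[1],u[0]])
p=onz(C,[[277.5,129],[278,172],[276.5,248]],[.052,.036,.036])
c=np.array([.5765,.024])
for q in p:print(q,(q[:2]-c)@u,(q[:2]-c)@v)
plan([.5765,.024,.075],82.2);plan([.5765,.024,.041],82.2)
```

```text
[0.50831714 0.03658329 0.052     ] -0.06925976915989478 0.0032133959611924928
[0.54337616 0.03261341 0.036     ] -0.033986348776623994 0.004038299002492589
[0.60980909 0.02235422 0.036     ] 0.03322426714143195 0.002890005439251005
d cm [-0.09  0.27  8.46] twist -0.03 heading 82.17 dist mm 85
d cm [-0.15  0.35 11.86] twist -0.03 heading 82.17 dist mm 119
```

Emit:
arm_command(plan=[{"dx": 0.2,"dy": 0.1,"dz": 3,"twist": 0,"claw": 0},{"dx": 0.15,"dy": 0.2,"dz": 6,"twist": 0,"claw": 0},{"dx": 0.15,"dy": 0.3,"dz": 8,"twist": 0,"claw": 0},{"dx": 0.15,"dy": 0.3,"dz": 8.4,"twist": 0,"claw": 0},{"dx": 0.15,"dy": 0.3,"dz": 8.4,"twist": 0,"claw": 0}])

```text
time_s: 11.7
position: [0.5757, 0.0257, 0.0744]
tcp_rot: [[0.138, 0.99, -0.022], [0.99, -0.138, 0.022], [0.018, -0.025, -1.0]]
force: [-0.7, 0.1, -0.5]
opening: 0.215
```

```bash
python3 -c "
from h import *
s,_=snap('wrist','w13.png')
print(s['position'],s['force'],s['opening'])
plan([.577,.0265,.042],82.2)
"
```

```text
[0.57567806 0.0256778  0.0744146 ] [-0.66255915  0.05552104 -0.51157859] 0.21511001117962736
d cm [0.03 0.07 3.37] twist -0.12 heading 82.08 dist mm 34
```

View pics/w13.png

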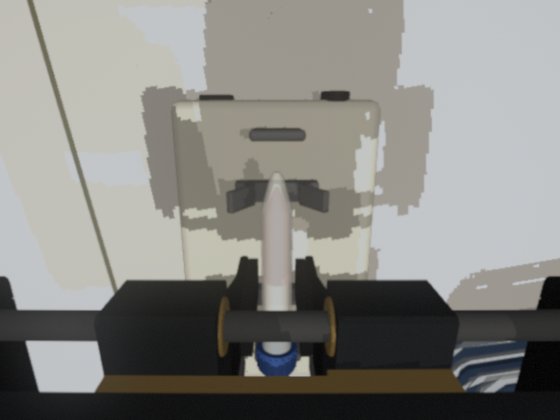

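Emit:
arm_command(plan=[{"dx": 0,"dy": 0.05,"dz": 1,"twist": 0,"claw": 0},{"dx": 0,"dy": 0.05,"dz": 2,"twist": 0,"claw": 0},{"dx": 0,"dy": 0.05,"dz": 2.7,"twist": 0,"claw": 0},{"dx": 0,"dy": 0.05,"dz": 3.2,"twist": 0,"claw": 0},{"dx": 0,"dy": 0.05,"dz": 3.2,"twist": 0,"claw": 0},{"dx": 0,"dy": 0.05,"dz": 3.2,"twist": 0,"claw": 0}])

```text
time_s: 12.25
position: [0.5767, 0.0263, 0.0435]
tcp_rot: [[0.138, 0.99, -0.019], [0.99, -0.137, 0.021], [0.018, -0.022, -1.0]]
force: [0.1, 0.1, -0.1]
opening: 0.216
```

```bash
python3 -c "
from h import *
s,_=snap('wrist','w14.png')
print(s['position'],s['force'],s['opening'])
plan([.577,.0265,.042],82.2)
"
```

```text
[0.57674574 0.0263153  0.04354363] [ 0.05985974  0.10720884 -0.11958837] 0.21647958468776024
d cm [0.02 0.02 0.17] twist -0.12 heading 82.08 dist mm 2
```

View pics/w14.png

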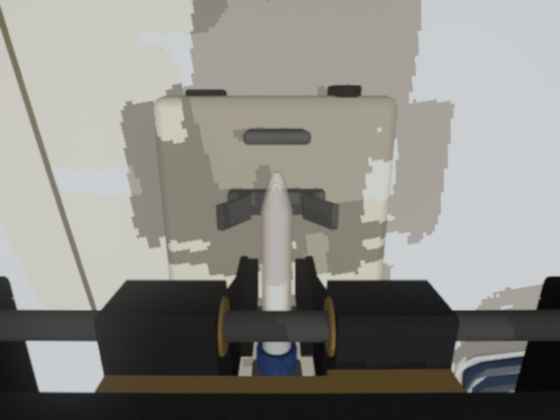

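Lower a little until contact.

Emit:
arm_command(plan=[{"dx": 0,"dy": 0,"dz": 0.2,"twist": 0,"claw": 0},{"dx": 0,"dy": 0,"dz": 0.4,"twist": 0,"claw": 0},{"dx": 0,"dy": 0,"dz": 0.4,"twist": 0,"claw": 0}])

```text
time_s: 12.55
position: [0.577, 0.0265, 0.0417]
tcp_rot: [[0.137, 0.99, -0.018], [0.99, -0.137, 0.021], [0.018, -0.021, -1.0]]
force: [-4.4, 0.7, 12.5]
opening: 0.216
```

Emit:
arm_command(plan=[{"dx": 0,"dy": 0,"dz": -0.05,"twist": 0,"claw": 0.25},{"dx": 0,"dy": 0,"dz": -0.05,"twist": 0,"claw": 0.3},{"dx": 0,"dy": 0,"dz": -0.05,"twist": 0,"claw": 0.45},{"dx": 0,"dy": 0,"dz": -0.05,"twist": 0,"claw": 0.5},{"dx": 0,"dy": 0,"dz": -0.05,"twist": 0,"claw": 0.5},{"dx": 0,"dy": 0,"dz": -0.05,"twist": 0,"claw": 0.5}])

```text
time_s: 13.05
position: [0.5768, 0.0266, 0.0418]
tcp_rot: [[0.137, 0.99, -0.019], [0.99, -0.137, 0.021], [0.018, -0.021, -1.0]]
force: [-0.7, 0.5, -0.2]
opening: 0.471
```

Emit:
arm_command(plan=[{"dx": 0,"dy": 0,"dz": -2,"twist": 0,"claw": 0.5},{"dx": 0,"dy": 0,"dz": -5,"twist": 0,"claw": 0.5},{"dx": 0,"dy": 0,"dz": -8,"twist": 0,"claw": 0.5},{"dx": 0,"dy": 0,"dz": -12,"twist": 0,"claw": 0.5},{"dx": 0,"dy": 0,"dz": -16,"twist": 0,"claw": 0.5},{"dx": 0,"dy": 0,"dz": -16,"twist": 0,"claw": 0.5},{"dx": 0,"dy": 0,"dz": -16,"twist": 0,"claw": 0.5}])

```text
time_s: 13.63
position: [0.5816, 0.0228, 0.2045]
tcp_rot: [[0.137, 0.99, -0.012], [0.99, -0.137, 0.02], [0.018, -0.015, -1.0]]
force: [0.1, 0.3, -0.9]
opening: 0.498
```

```bash
python3 -c "
from h import *
s,_=snap('wrist','w15.png')
np.savez('w15.npz',**s)
print(s['position'],s['force'],s['opening'])
snap('scene','s15.png')
"
```

```text
[0.58164291 0.02284462 0.2045413 ] [ 0.07039376  0.25416634 -0.85262196] 0.49787168908888874
```

View pics/w15.png

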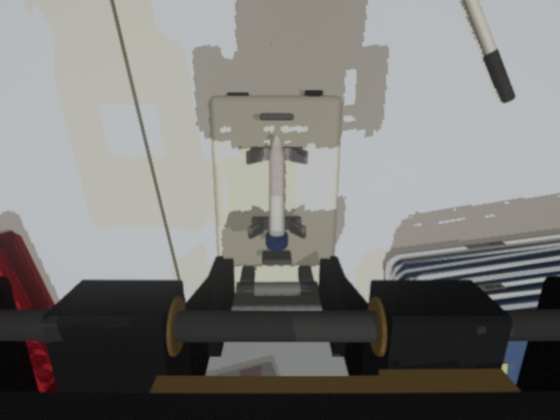

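View pics/s15.png

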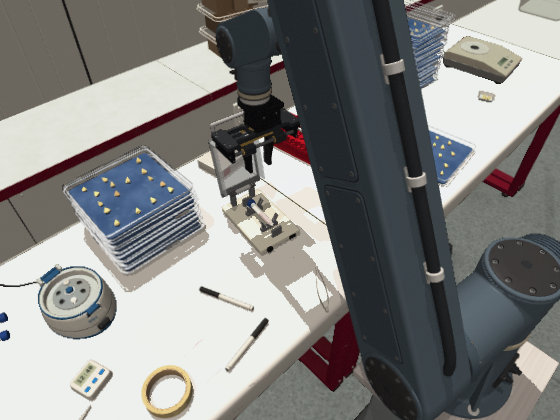

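Run:
```python
from h import *
a=cv2.imread("pics/w15.png")
cv2.imwrite("pics/w15z.png",cv2.resize(a[85:285,195:360],None,fx=3.8,fy=3,interpolation=cv2.INTER_CUBIC))
plan([.70,.009,.36],-7.8)
```

```text
d cm [  0.54  11.82 -16.17] twist 89.9 heading 82.1 dist mm 200
```

View pics/w15z.png

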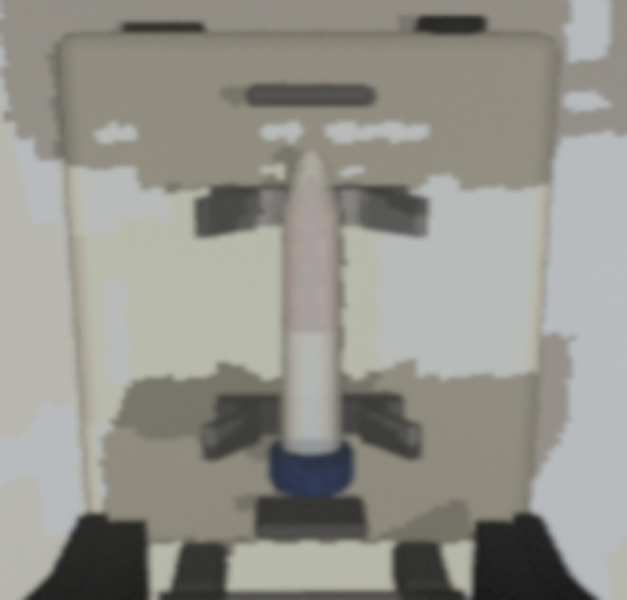

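Run:
```python
from h import *
s=dict(np.load('w15.npz'));C=cam('wrist',s)
F=lambda p:np.array(p)/[3.8,3]+[195,85]
u=np.array([np.cos(np.radians(-7.8)),np.sin(np.radians(-7.8))]);v=np.array([-u[1],u[0]]);c=np.array([.5765,.026])
for n,p,z in (("tip",[311,152],.045),("capend",[311,497],.046),("frontstop",[311,96],.052),("rearstop top",[311,505],.052),("rearstop topback",[311,525],.052)):
    q=onz(C,[F(p)],z)[0];print(n,(q[:2]-c)@u,(q[:2]-c)@v)
```

```text
tip -0.05240493822263343 0.0012009108884937585
capend 0.059242614521515725 0.001117880766351365
frontstop -0.06885028288549921 0.0010766040223036987
rearstop top 0.05953458186246766 0.0010029648578462399
rearstop topback 0.06662470676998994 0.000998977415691183
```

Emit:
arm_command(plan=[{"dx": 0,"dy": 0,"dz": -4,"twist": 0,"claw": 0.36},{"dx": 0,"dy": 0,"dz": -8,"twist": 7,"claw": 0.36},{"dx": 0,"dy": 0,"dz": -12,"twist": 14,"claw": 0.36},{"dx": 0,"dy": 0,"dz": -16,"twist": 90,"claw": 0.36},{"dx": 0.5,"dy": 4,"dz": -16.5,"twist": 90,"claw": 0.36},{"dx": 0.5,"dy": 8,"dz": -16.5,"twist": 90,"claw": 0.36},{"dx": 0.5,"dy": 11.8,"dz": -16.5,"twist": 90,"claw": 0.36},{"dx": 0.5,"dy": 11.8,"dz": -16.5,"twist": 90,"claw": 0.36}])

```text
time_s: 14.4
position: [0.7049, 0.0069, 0.3565]
tcp_rot: [[0.849, 0.528, -0.024], [0.528, -0.849, 0.022], [-0.009, -0.031, -0.999]]
force: [0.3, -0.0, -0.2]
opening: 0.357
```

Run:
```python
from h import *
plan([.70,.009,.36],-8)
```

```text
d cm [-0.31 -0.44 -0.33] twist 39.89 heading 31.89 dist mm 6
```

Emit:
arm_command(plan=[{"dx": -0.3,"dy": -0.4,"dz": -0.3,"twist": 40,"claw": 0.36},{"dx": -0.3,"dy": -0.4,"dz": -0.3,"twist": 40,"claw": 0.36},{"dx": -0.3,"dy": -0.4,"dz": -0.3,"twist": 40,"claw": 0.36},{"dx": -0.3,"dy": -0.4,"dz": -0.3,"twist": 40,"claw": 0.36},{"dx": -0.3,"dy": -0.4,"dz": -0.3,"twist": 40,"claw": 0.36},{"dx": -0.3,"dy": -0.4,"dz": -0.3,"twist": 40,"claw": 0.36},{"dx": -0.3,"dy": -0.4,"dz": -0.3,"twist": 40,"claw": 0.36},{"dx": -0.3,"dy": -0.4,"dz": -0.3,"twist": 40,"claw": 0.36}])

```text
time_s: 15.07
position: [0.6997, 0.0087, 0.357]
tcp_rot: [[0.99, -0.139, -0.028], [-0.139, -0.99, 0.022], [-0.031, -0.018, -0.999]]
force: [0.2, -0.5, 0.6]
opening: 0.356
```

Run:
```python
from h import *
s,_=snap('wrist','w16.png')
print(s['position'],s['tcp_rot'].round(3))
plan([.7025,.009,.266],-8)
```

```text
[0.69971496 0.00874298 0.35696226] [[ 0.99  -0.139 -0.028]
 [-0.139 -0.99   0.022]
 [-0.031 -0.018 -0.999]]
d cm [0.54 0.1  9.14] twist 0.01 heading -7.99 dist mm 92
```

View pics/w16.png

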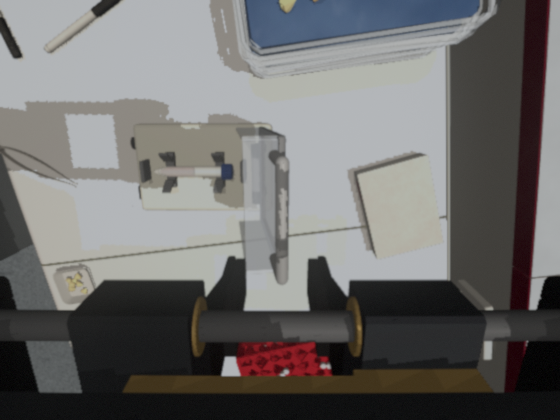

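Emit:
arm_command(plan=[{"dx": 0.4,"dy": 0.1,"dz": 3,"twist": 0,"claw": 0.36},{"dx": 0.5,"dy": 0.1,"dz": 6,"twist": 0,"claw": 0.36},{"dx": 0.6,"dy": 0.1,"dz": 9,"twist": 0,"claw": 0.36},{"dx": 0.6,"dy": 0.1,"dz": 9.7,"twist": 0,"claw": 0.36},{"dx": 0.6,"dy": 0.1,"dz": 9.7,"twist": 0,"claw": 0.36},{"dx": 0.6,"dy": 0.1,"dz": 9.7,"twist": 0,"claw": 0.36}])

```text
time_s: 15.62
position: [0.7035, 0.009, 0.2608]
tcp_rot: [[0.99, -0.139, -0.027], [-0.138, -0.99, 0.022], [-0.03, -0.018, -0.999]]
force: [0.9, -0.5, 1.1]
opening: 0.363
```

Run:
```python
from h import *
s,_=snap('wrist','w17.png')
print(s['position'],s['force'])
```

```text
[0.70345389 0.00900914 0.26083118] [ 0.90210774 -0.45981399  1.12231967]
```

View pics/w17.png

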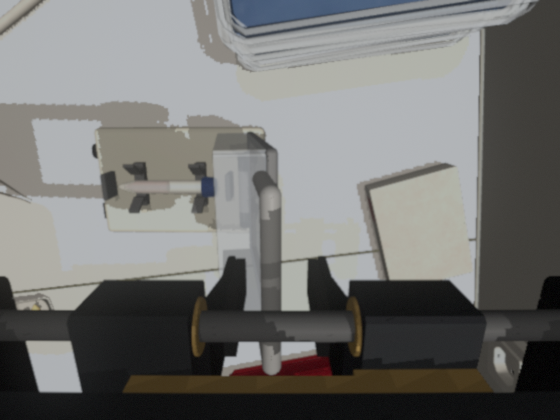

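Emit:
arm_command(plan=[{"dx": -0.15,"dy": 0,"dz": 0,"twist": 0,"claw": 0},{"dx": -0.15,"dy": 0,"dz": 0,"twist": 0,"claw": 0},{"dx": -0.15,"dy": 0,"dz": 0,"twist": 0,"claw": 0},{"dx": -0.15,"dy": 0,"dz": 0,"twist": 0,"claw": 0},{"dx": -0.15,"dy": 0,"dz": 0,"twist": 0,"claw": 0},{"dx": -0.15,"dy": 0,"dz": 0,"twist": 0,"claw": 0}])

```text
time_s: 16.17
position: [0.7019, 0.0092, 0.2634]
tcp_rot: [[0.99, -0.139, -0.025], [-0.138, -0.99, 0.022], [-0.028, -0.018, -0.999]]
force: [-3.3, 0.5, 5.4]
opening: 0.1
```

```bash
python3 -c "
from h import *
arc(1.74,[1.70,1.62,1.54,1.45,1.36,1.27,1.18,1.1])"
```

```text
1.7 dx -0.83 dz -0.12
1.62 dx -2.50 dz -0.27
1.54 dx -4.18 dz -0.29
1.45 dx -6.07 dz -0.15
1.36 dx -7.93 dz 0.16
1.27 dx -9.76 dz 0.64
1.18 dx -11.54 dz 1.28
1.1 dx -13.06 dz 1.98
```

Emit:
arm_command(plan=[{"dx": -0.8,"dy": 0,"dz": -0.1,"twist": 0,"claw": 0},{"dx": -2.5,"dy": 0,"dz": -0.2,"twist": 0,"claw": 0},{"dx": -4.2,"dy": 0,"dz": -0.15,"twist": 0,"claw": 0},{"dx": -6.1,"dy": 0,"dz": 0,"twist": 0,"claw": 0},{"dx": -7.9,"dy": 0,"dz": 0.4,"twist": 0,"claw": 0},{"dx": -9.8,"dy": 0,"dz": 0.9,"twist": 0,"claw": 0},{"dx": -11.6,"dy": 0,"dz": 1.6,"twist": 0,"claw": 0},{"dx": -13.1,"dy": 0,"dz": 2.3,"twist": 0,"claw": 0}])

```text
time_s: 16.83
position: [0.5726, 0.0274, 0.2452]
tcp_rot: [[0.99, -0.139, -0.019], [-0.138, -0.99, 0.02], [-0.021, -0.017, -1.0]]
force: [1.7, -0.8, 1.3]
opening: 0.1
```

```bash
python3 -c "
from h import *
s=bot.read_state();print(s['force'],s['moment'],s['position'],s['opening'])
h=(.7019-s['position'][0])/.99; print('u moved',h,'angle from u',np.arccos((.0-(.0353-h))/.21), 'z rise',s['position'][2]-.2634)
arc(1.12,[1.04,.95,.86,.77,.68,.59,.51,.43])"
```

```text
[ 1.67274228 -0.83504747  1.2801278 ] [-0.17205404 -0.73386716 -0.00410569] [0.57257741 0.02741711 0.245249  ] 0.09954049672414042
u moved 0.13062887615848368 angle from u 1.0996062161356166 z rise -0.018150996718800466
1.04 dx -1.48 dz 0.79
0.95 dx -3.07 dz 1.82
0.86 dx -4.55 dz 2.99
0.77 dx -5.93 dz 4.28
0.68 dx -7.18 dz 5.70
0.59 dx -8.30 dz 7.22
0.51 dx -9.18 dz 8.65
0.43 dx -9.94 dz 10.15
```

Emit:
arm_command(plan=[{"dx": -1.1,"dy": 0,"dz": 0.6,"twist": 0,"claw": 0},{"dx": -2.65,"dy": 0,"dz": 1.7,"twist": 0,"claw": 0},{"dx": -4.1,"dy": 0,"dz": 2.9,"twist": 0,"claw": 0},{"dx": -5.45,"dy": 0,"dz": 4.2,"twist": 0,"claw": 0},{"dx": -6.7,"dy": 0,"dz": 5.65,"twist": 0,"claw": 0},{"dx": -7.8,"dy": 0,"dz": 7.2,"twist": 0,"claw": 0},{"dx": -8.6,"dy": 0,"dz": 8.65,"twist": 0,"claw": 0},{"dx": -9.35,"dy": 0,"dz": 10.15,"twist": 0,"claw": 0}])

```text
time_s: 17.5
position: [0.4775, 0.041, 0.1459]
tcp_rot: [[0.99, -0.137, -0.017], [-0.136, -0.991, 0.017], [-0.019, -0.014, -1.0]]
force: [-1.3, -6.6, 1.3]
opening: 0.102
```

```bash
python3 -c "
from h import *
s=bot.read_state();print(s['force'],s['moment'],s['position'],s['opening'])
h=(.7019-s['position'][0])/.99; print('u moved',h,'angle from u',np.arccos((.0-(.0353-h))/.21), 'z rise',s['position'][2]-.2634)
for a0 in (.43,.46):arc(a0,[.37,.31,.25,.19,.13,.07,.02,-.02])"
```

```text
[-1.33729294 -6.60028347  1.29414706] [-1.11853106 -0.13447566  0.03185645] [0.47749101 0.04104249 0.14585408] 0.1023220696853303
u moved 0.22667574404156862 angle from u 0.4243341691985661 z rise -0.1175459202277051
0.37 dx -0.49 dz 1.16
0.31 dx -0.91 dz 2.35
0.25 dx -1.26 dz 3.56
0.19 dx -1.53 dz 4.79
0.13 dx -1.73 dz 6.03
0.07 dx -1.86 dz 7.29
0.02 dx -1.91 dz 8.33
-0.02 dx -1.91 dz 9.17
0.37 dx -0.76 dz 1.73
0.31 dx -1.18 dz 2.92
0.25 dx -1.53 dz 4.13
0.19 dx -1.80 dz 5.36
0.13 dx -2.01 dz 6.60
0.07 dx -2.13 dz 7.85
0.02 dx -2.18 dz 8.90
-0.02 dx -2.18 dz 9.74
```

Emit:
arm_command(plan=[{"dx": -0.45,"dy": 0,"dz": 1.2,"twist": 0,"claw": 0},{"dx": -0.85,"dy": 0,"dz": 2.4,"twist": 0,"claw": 0},{"dx": -1.2,"dy": 0,"dz": 3.6,"twist": 0,"claw": 0},{"dx": -1.45,"dy": 0,"dz": 4.8,"twist": 0,"claw": 0},{"dx": -1.6,"dy": 0,"dz": 6,"twist": 0,"claw": 0},{"dx": -1.7,"dy": 0,"dz": 7,"twist": 0,"claw": 0},{"dx": -1.75,"dy": 0,"dz": 7.7,"twist": 0,"claw": 0},{"dx": -1.75,"dy": 0,"dz": 7.7,"twist": 0,"claw": 0}])

```text
time_s: 18.17
position: [0.4575, 0.044, 0.0681]
tcp_rot: [[0.991, -0.135, -0.02], [-0.135, -0.991, 0.016], [-0.022, -0.013, -1.0]]
force: [-2.8, -5.5, -2.5]
opening: 0.103
```

```bash
python3 -c "
from h import *
s,_=snap('wrist','w18.png');print(s['force'],s['moment'],s['position'],s['opening'])
"
```

```text
[-2.81848686 -5.46809387 -2.52874433] [-0.92589118  0.13382155  0.09248015] [0.45745642 0.0439891  0.06807195] 0.10279090388216487
```

View pics/w18.png

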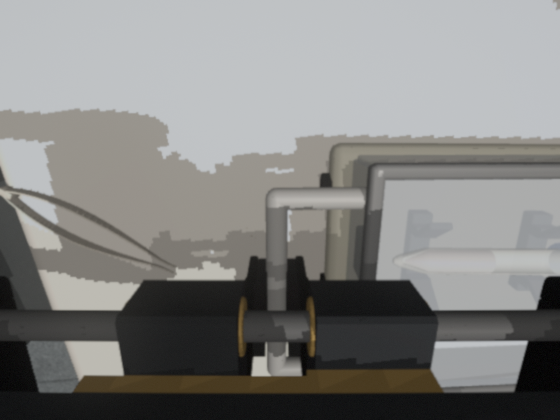

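Emit:
arm_command(plan=[{"dx": 0,"dy": 0,"dz": 0.4,"twist": 0,"claw": 0},{"dx": 0,"dy": 0,"dz": 0.8,"twist": 0,"claw": 0},{"dx": 0,"dy": 0,"dz": 1.1,"twist": 0,"claw": 0},{"dx": 0,"dy": 0,"dz": 1.1,"twist": 0,"claw": 0}])

```text
time_s: 18.55
position: [0.457, 0.044, 0.0569]
tcp_rot: [[0.991, -0.135, -0.021], [-0.135, -0.991, 0.015], [-0.023, -0.012, -1.0]]
force: [-1.7, -3.0, -2.1]
opening: 0.104
```

Emit:
arm_command(plan=[{"dx": 0,"dy": 0,"dz": 0.2,"twist": 0,"claw": 0},{"dx": 0,"dy": 0,"dz": 0.3,"twist": 0,"claw": 0},{"dx": 0,"dy": 0,"dz": 0.3,"twist": 0,"claw": 0}])

```text
time_s: 18.8
position: [0.4569, 0.044, 0.0537]
tcp_rot: [[0.991, -0.135, -0.021], [-0.135, -0.991, 0.015], [-0.023, -0.012, -1.0]]
force: [-0.9, -2.4, -2.2]
opening: 0.104
```

Emit:
arm_command(plan=[{"dx": 0,"dy": 0,"dz": 0.2,"twist": 0,"claw": 0},{"dx": 0,"dy": 0,"dz": 0.3,"twist": 0,"claw": 0},{"dx": 0,"dy": 0,"dz": 0.3,"twist": 0,"claw": 0}])

```text
time_s: 19.05
position: [0.4569, 0.044, 0.0524]
tcp_rot: [[0.991, -0.135, -0.02], [-0.134, -0.991, 0.015], [-0.022, -0.012, -1.0]]
force: [-4.0, -3.3, 17.9]
opening: 0.101
```

```bash
python3 -c "
from h import *
s,_=snap('scene','s19.png');print(s['force'],s['moment'],s['position'],s['opening'])
a=cv2.imread('pics/s19.png');cv2.imwrite('pics/s19z.png',cv2.resize(a[160:280,190:340],None,fx=5,fy=5,interpolation=cv2.INTER_CUBIC))
"
```

```text
[-4.0360445  -3.32936077 17.89237145] [-0.48886288  0.6194636   0.06445436] [0.45694316 0.04395123 0.0524198 ] 0.10054075587727447
```

View pics/s19z.png

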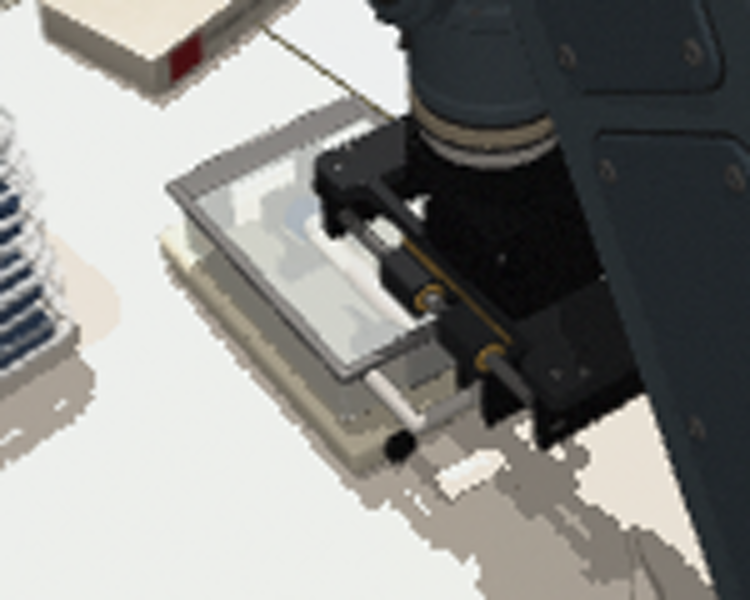

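Emit:
arm_command(plan=[{"dx": 0,"dy": 0,"dz": 0.1,"twist": 0,"claw": 0},{"dx": 0,"dy": 0,"dz": 0,"twist": 0,"claw": 0.36},{"dx": 0,"dy": 0,"dz": 0,"twist": 0,"claw": 0.36},{"dx": 0,"dy": 0,"dz": 0,"twist": 0,"claw": 0.36},{"dx": 0,"dy": 0,"dz": 0,"twist": 0,"claw": 0.36},{"dx": 0,"dy": 0,"dz": 0,"twist": 0,"claw": 0.36}])

```text
time_s: 19.6
position: [0.4572, 0.0441, 0.0522]
tcp_rot: [[0.991, -0.135, -0.02], [-0.134, -0.991, 0.015], [-0.022, -0.012, -1.0]]
force: [0.2, 0.3, 0.5]
opening: 0.337
```

Emit:
arm_command(plan=[{"dx": 0.2,"dy": 0,"dz": -2,"twist": 0,"claw": 0.36},{"dx": 0.2,"dy": 0,"dz": -5,"twist": 0,"claw": 0.36},{"dx": 0.2,"dy": 0,"dz": -8,"twist": 0,"claw": 0.36},{"dx": 0.2,"dy": 0,"dz": -12,"twist": 0,"claw": 0.36},{"dx": 0.2,"dy": 5,"dz": -16,"twist": 0,"claw": 0.36},{"dx": 0.2,"dy": 9,"dz": -17,"twist": 0,"claw": 0.36},{"dx": 0.2,"dy": 13,"dz": -17,"twist": 0,"claw": 0.36},{"dx": 0.2,"dy": 17,"dz": -17,"twist": 0,"claw": 0.36}])

```text
time_s: 20.27
position: [0.4425, -0.1127, 0.2214]
tcp_rot: [[0.991, -0.133, -0.015], [-0.132, -0.991, 0.013], [-0.017, -0.011, -1.0]]
force: [0.4, 0.2, -0.2]
opening: 0.363
```

Emit:
arm_command(plan=[{"dx": -2,"dy": 4,"dz": 0,"twist": 0,"claw": 0.36},{"dx": -4,"dy": 8,"dz": 0,"twist": 0,"claw": 0.36},{"dx": -5,"dy": 12,"dz": 0,"twist": 0,"claw": 0.36},{"dx": -5,"dy": 12,"dz": 0,"twist": 0,"claw": 0.36},{"dx": -5,"dy": 12,"dz": 0,"twist": 0,"claw": 0.36}])

```text
time_s: 20.68
position: [0.3765, -0.2274, 0.2208]
tcp_rot: [[0.99, -0.138, -0.015], [-0.138, -0.99, 0.013], [-0.016, -0.011, -1.0]]
force: [0.7, -0.3, -0.7]
opening: 0.359
```

```bash
python3 -c "
from h import *
s,_=snap('scene','s20.png');print(s['force'],s['position'])
a=cv2.imread('pics/s20.png');cv2.imwrite('pics/s20z.png',cv2.resize(a[160:280,190:340],None,fx=5,fy=5,interpolation=cv2.INTER_CUBIC))
snap('top','t20.png')
a=cv2.imread('pics/t20.png');cv2.imwrite('pics/t20z.png',cv2.resize(a[145:275,200:320],None,fx=4.6,fy=4.6,interpolation=cv2.INTER_CUBIC))
"
```

```text
[ 0.67551583 -0.31633158 -0.66646552] [ 0.37645239 -0.22743604  0.22079703]
```

View pics/s20z.png

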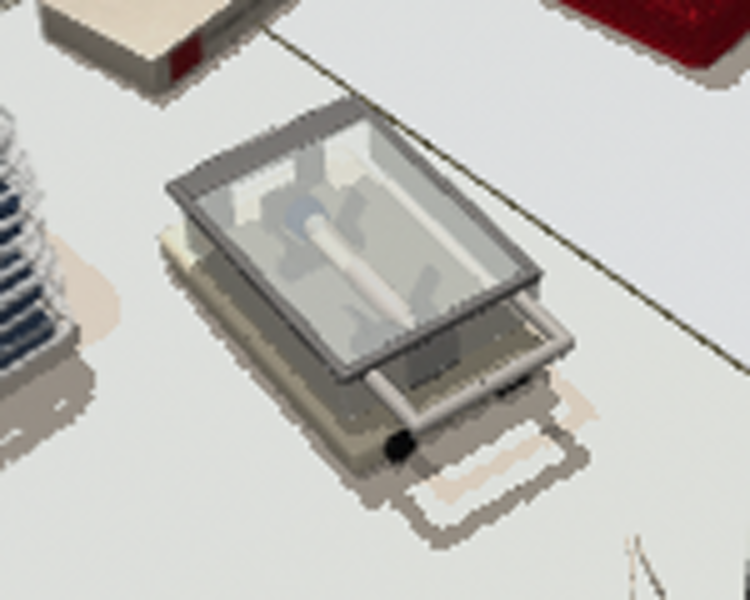

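View pics/t20z.png

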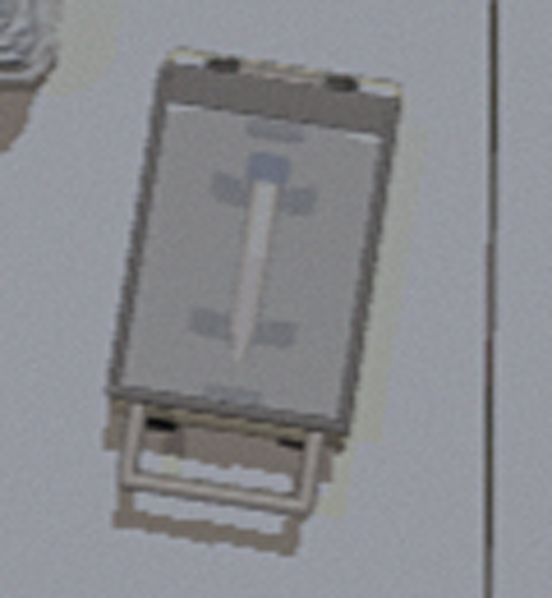

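Run:
```python
from h import *
yw=np.radians(-7.8);u=np.array([np.cos(yw),np.sin(yw),0]);v=np.array([-u[1],u[0],0]);z=np.array([0,0,1])
H=np.array([.5765,.0255,.046])+.09*u+.02*z
for a in (0,.03,.06,.1):
    B=H+.21*(-np.cos(a)*u+np.sin(a)*z)
    P=[B+.045*v,B,B-.045*v]
    print(a,((proj(cam('scene'),P)-[190,160])*5).round().tolist(),((proj(cam('top'),P)-[200,145])*4.6).round().tolist())
```

```text
0 [[416.0, 424.0], [491.0, 382.0], [564.0, 341.0]] [[123.0, 477.0], [212.0, 491.0], [301.0, 505.0]]
0.03 [[415.0, 416.0], [491.0, 373.0], [564.0, 332.0]] [[122.0, 477.0], [212.0, 491.0], [301.0, 505.0]]
0.06 [[415.0, 407.0], [491.0, 364.0], [564.0, 323.0]] [[121.0, 476.0], [212.0, 490.0], [302.0, 504.0]]
0.1 [[414.0, 394.0], [490.0, 352.0], [564.0, 311.0]] [[120.0, 475.0], [211.0, 489.0], [302.0, 503.0]]
```

```bash
python3 -c "
from rig import bot
print(bot.hand_in())"
```

```text
the job is handed in; nothing more can be done
None
```

The job is handed in at about 21 s of the 72 s allowed. I opened the guard back to its stop by the bar, at about 1.74 rad. I then laid the loose blue-capped tube in both saddles, cap end towards the hinge, and lowered the guard by the bar until it met its closed stop. The force on the bar rose to about 18 N there. I let go and moved the arm well clear.

**Last checks:**
- **Guard:** in the scene picture, the bar lies within about 3 enlarged-crop pixels (under 1 camera pixel) of where it should be at angle 0.
- **Tube:** the pictures show it in both saddles under the guard. The cap end comes close to the rear stop without lying on it, and there is about 15 mm between the tip and the front stop.
- **Forces:** the largest wrist force shown in the readings was about 30 N, when the guard met its open stop.

**Disagreements:**
- My first picture-based fit put the guard's starting angle at 0.22 rad. The arc the bar actually followed gave about 0.17, and I used that.
- The top and wrist cameras differed by about 3 mm across the cradle, so I placed the tube by the wrist view.
- One two-row pause call was refused for leaving out values. It did not affect the job.

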